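# Turn the leaf roller until its oiling stem points straight up

## Robot

A 7-joint arm with a two-finger parallel gripper is mounted at the origin on the work surface. World frame = base frame: x ahead of the robot, y to its left, z up, the work surface at z = 0. Lengths are in m, angles in rad, forces in N, time in s.
With the tool pointing down it reaches from about 0.4 to 0.85 m from the base axis. Payload 10.4 kg.
Tool frame: the origin (TCP) lies midway between the tips of the shut fingers; the grasp point (between the pads) lies hold_point_z behind it (hold_point_z is the distance from the TCP to the grasp point, in m); z points along the fingers, y is the line along which they close (so a half turn about z gives the same grasp; the last joint's range is limited). The gripper opens to 87 mm and grips with 3 to 60 N. Pads are 19 mm wide; open, the fingers measure 117 mm over their backs; the gripper's body (75 mm by 190 mm) begins 51 mm behind the grasp point.
Start: joints at [-1.135, 0.332, -0.065, 1.46, 0.022, 1.35, -0.088], TCP at [0.277, 0.56, 0.223] pointing down, gripper open.
Joint ranges: [-2.6, 2.6], [-0.5, 2.12], [-1.47, 1.34], [0.16, 2.42], [-1.27, 4.41], [0.06, 2.06], [-2.6, 2.6]. Speed limits (rad/s): [2.22, 2.22, 2.79, 2.79, 3.14, 3.14, 3.14].

## Interface

Orientations are given as a unit quaternion [x, y, z, w].
In Python, from bench import * gives the robot as it stands. The module is installed in compiled form; this text tells all that it offers.
- The arm moves only by the tool drive_tool, never from a script. Its argument "increments" is a list of rows, each a list of 6 numbers: the shift along the tool's x, y, z scaled (see below), then the turn, a rotation vector about the tool's x, y, z scaled (see below). In form: [[dx, dy, dz, rx, ry, rz], ...]. A call has exactly 5 rows; each row is the pose to reach, as a shift and turn from the pose commanded when the call began, along the tool's axes at that moment; what a row does not reach only later rows make up. The controller multiplies each number of a shift by 300 mm and each number of a turn by pi/4 rad. A row lasts 1/12 s, in which the tool goes at most 41.7 mm and 7.16 degrees, less where a joint would pass 70% of its speed; a pose out of reach is approached as far as the arm can. A call with a number of a shift or a turn outside -1 to 1 is refused whole. A call with a gripper value outside its range is refused whole. "claw" is the closure, from 0 (fully open) to 1 (shut), set as the call begins (left out, the last holds). The fingers move at their own pace and stop on an object; "force" is the grip in N (left out, the last holds). Time passes only in rows, so rows that repeat a pose let the fingers close, or fill a call up. It gives the time, the measured TCP pose, the force, the opening and the grip force at its end, in the units of the state.
- read_state(): the state, without advancing time (a new reading comes with each control period).
- camera(name): name is "scene" or "top"; returns the picture (384x512x3 uint8, blue, green, red); there is no depth.
- get_calibration(name): a dict with "K" (3x3 intrinsics, pixels), "position" and "rotation" of the camera in the world. Camera axes: x right, y down, z forward; pixel columns grow to the right and rows downward; lengths in m; the calibration is good to about 2 mm. A picture is of the moment at which its call begins. get_calibration takes no time and is no camera call.
- close_job(): hands the job in; it is judged then, once.
The state is a dict: "time": time; "joint_positions": joint angles; "joint_vel": joint speeds; "joint_torque": joint torques, N m; "ee_pos": TCP position; "eef_rot": TCP orientation; "ft_force": force on the tool from outside, world axes, zero at the start; "torque": the same for the moment, N m; "width": finger opening in m; "grip_force": force on a finger pad.
Only numpy, scipy, OpenCV 4.12 (cv2) and the standard library are available. Lean on these libraries where they do the work, as an engineer would, in place of code of your own. Each camera call takes 0.05 s, during which the arm holds its last target. There are 200 camera calls.

## Task

The leaf roller on the bench is due for oiling: with the outside of the fingers, push the spokes of its star wheel gently round, either way, until the short oiling stem on the wheel points straight up, and leave the wheel at rest like that with the hand clear of it. Push only on the spokes: do not grip them or press on the slender stem, and leave everything else lying on the bench where it is.

Things in the scene. Friction and masses are not known exactly. Their poses are not given: they have to be found in the camera images.
- stand: Grey iron stand, bolted down: base 100 mm wide (y), 16 thick, x = -255 to -35 mm; two brackets (24 thick, 60 wide, 195 high) at x = -55 and -225 carry the shaft and a 42 mm wooden roller along x. Origin on the bench right below the wheel's centre; x points along the shaft to the wheel, away from the robot (yaw within 0.3 rad), z up. The wheel overhangs at x = 0; the shaft ends at x = 18 mm.
- hub (a point): Centre of the star wheel, on the shaft's axis, 165 mm above the bench. Fixed to the stand, with the stand's axes.
- wheel: Star wheel, upright in the stand's y-z plane: ring of 100 mm mean diameter, 14 thick; five round spokes reach 130 mm from the axis, 36, 108, 180, 252, 324 degrees from the stem, 14 thick, beyond 75 mm black grips 18 thick with round ends, no rim outside. Origin at the hub, z towards the stem. Turns either way with 2 to 4 N at a spoke's end, stays where left. Never press with over 30 N.
- stem: Oiling stem: slender metal tube (12 mm thick, then 9, with a 12 mm cap), no black grip, standing radially on the outside of the ring midway between two spokes, from 55 to 86 mm from the axis. Turns with the wheel. Origin on the axis at the hub, z towards the stem's end.
- stem_tip (a point): Outer end of the oiling stem, 86 mm from the axis.
- shaft (a joint): Angle of shaft, wheel, roller and stem, rad. At 0 and every full turn (6.283) the stem points straight up. Grows as the wheel turns about the stand's +x axis: at value q the stem points to (y, z) = (-sin q, cos q) in the stand's frame. Starts between 1.75 and 4.53; no stop within a turn either way.
- mould: Black cigar mould, a block 130 x 280 x 59 mm, loose; leave it where it is. Origin at the centre of its underside.
- pin: Wooden rolling pin, 42 mm thick, 310 mm long, lying along its x axis, loose; leave it where it is. Origin at the centre of its underside.
- tin: Flat round red tin, 68 mm wide, 22 mm high, near the wheel's foot, loose; leave it where it is. Origin at the centre of its underside.
- weight: Steel block weight, 90 x 60 x 50 mm, loose; leave it where it is. Origin at the centre of its underside.
- paste: Glass jar with steel cap, 60 mm wide, 75 mm high, loose; leave it where it is. Origin at the centre of its underside.
- gauge: Thin wooden ring gauge plate with four holes, 60 x 150 x 12 mm, beside the stand, loose; leave it where it is. Origin at the centre of its underside.
- brush: Small brush lying along its x axis, loose; leave it where it is. Origin at the centre of its underside.

How it is judged:
At the end, for the whole second after the job is handed in: The stem points straight up to within 0.12 rad (7 degrees), the wheel is at rest (below 0.05 rad/s), and every loose thing is within 15 mm of where it lay (angle between wheel's own z axis and vertical below 0.12 rad and velocity of joint shaft between -0.05 and 0.05 rad/s and distance of each of mould, pin, tin, weight, paste, gauge, brush from where it was at the start of the episode below 0.015 m); the robot touches nothing.
It fails at once if the wheel is pressed with more than 30 N (gripped or forced) (contact force between anything else and wheel above 30 N).
It fails at once if the stem is pressed with more than 2 N (contact force between anything else and stem above 2 N).
It fails at once if a loose thing is shifted or lifted by more than 15 mm (distance of any of mould, pin, tin, weight, paste, gauge, brush from where it was at the start of the episode above 0.015 m).
It also fails if it takes over 64 s, if anything falls off the work surface, if the arm or the gripper's body presses on something with over 40 N, if the wrist force passes 120 N, or if a joint passes its speed limit or range.

## Working session

There is one attempt and no reset: what is moved stays moved. The work goes in short steps, Python scripts to look and compute and a tool call to move; the robot and the scene stay as the last step left them, time stands still between calls to the robot, and variables do not carry over. Pictures are saved under pics/ and viewed, at most 10 in all, crops included, and the job is handed in when it is done.

Besides the shell and the picture viewer there is one more tool, called after "Request:" in YAML: its name, and indented under it one key for each argument. drive_tool: Moves the arm, as the interface text tells. Its arguments: {"type":"object","properties":{"increments":{"type":"array","items":{"type":"array","items":{"type":"number"}}},"claw":{"type":"number"},"force":{"type":"number"}},"required":["increments"]}

```bash
mkdir -p pics
cat > h.py <<'E'
from bench import *
import numpy as np, cv2
from scipy.spatial.transform import Rotation as R
def proj(n,P):
    c=get_calibration(n);K=np.array(c["K"]);p=(np.atleast_2d(P)-c["position"])@np.array(c["rotation"])
    p=p@K.T;return p[:,:2]/p[:,2:]
def ray(n,u,v):
    c=get_calibration(n);d=np.array(c["rotation"])@np.linalg.solve(np.array(c["K"]),[u,v,1]);return np.array(c["position"]),d
def atz(n,u,v,z):
    o,d=ray(n,u,v);return o+d*(z-o[2])/d[2]
E
python3 - <<'E'
from h import *
a=camera("scene");b=camera("top")
cv2.imwrite("pics/s0.png",cv2.resize(a,(800,600),interpolation=2));cv2.imwrite("pics/t0.png",cv2.resize(b,(800,600),interpolation=2))
for n in("scene","top"):
    c=get_calibration(n);print(n,np.round(c["K"],1).tolist(),np.round(c["position"],3),np.round(c["rotation"],3).tolist())
s=read_state();print(s)
E
```

```text
scene [[364.4, 0.0, 249.2], [0.0, 364.4, 192.2], [0.0, 0.0, 1.0]] [ 1.1   -0.467  0.859] [0.837, 0.379, -0.169, -0.356]
top [[363.8, 0.0, 257.0], [0.0, 363.8, 195.7], [0.0, 0.0, 1.0]] [4.480e-01 1.000e-03 1.445e+00] [-0.698, 0.715, -0.03, 0.021]
{'time': 0.1, 'joint_positions': array([-1.13456885,  0.33276397, -0.06468387,  1.4608504 ,  0.0215969 ,
        1.34991286, -0.08852022]), 'joint_vel': array([ 0.00034602, -0.00106528, -0.00046294, -0.00354655,  0.0020524 ,
        0.00114213, -0.00058787]), 'joint_torque': array([ 9.86200539e-04, -6.24542999e+01,  2.44563818e-02, -3.90718496e+01,
       -6.14745752e-02,  3.66373092e-02,  5.24601546e-05]), 'ee_pos': array([0.27666817, 0.56004108, 0.22186469]), 'eef_rot': array([ 2.27414928e-01,  9.73797754e-01, -6.09558916e-04, -1.11720817e-04]), 'ft_force': array([-0.3943063 ,  0.62345398,  0.94999107]), 'torque': array([ 0.03676965, -0.00812517,  0.03188843]), 'grip_force': 0.0, 'width': 0.08682712182931465}
```

View pics/s0.png

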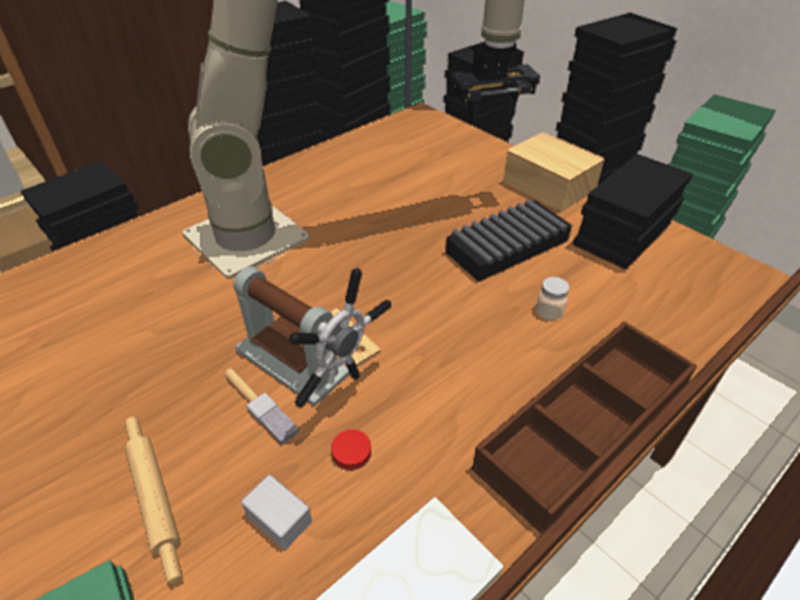

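View pics/t0.png

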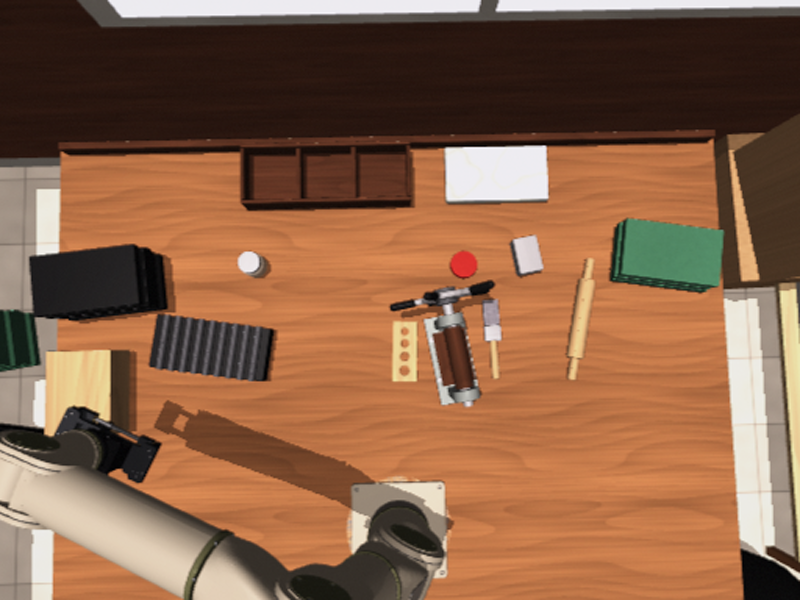

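The scene view shows the wheel hub near (345,342) and the top view shows it near (447,296), both in 800x600 scale. The tin is just beyond the wheel, the gauge is to the left of the stand and the brush to the right. Next I need a crop with a model overlay.

```bash
sed -i 's/np.array(c\["rotation"\])/R.from_quat(c["rotation"]).as_matrix()/g' h.py
python3 - <<'E'
from h import *
k=0.64
for n,u,v in(("top",447,295),("scene",345,342)): print(n,atz(n,u*k,v*k,.165))
print('tin',atz("top",463*k,264*k,.02),'jar',atz("top",251*k,263*k,.07),'weight',atz('top',527*k,255*k,.05),'roller far', atz("top",458*k,385*k,.186),'near',atz("top",450*k,325*k,.186))
a=camera("scene")[155:275,175:275]
cv2.imwrite("pics/s1.png",cv2.resize(a,(500,600),interpolation=cv2.INTER_CUBIC))
E
```

```text
top [ 0.5615109  -0.12005841  0.165     ]
scene [ 0.57055805 -0.11643207  0.165     ]
tin [ 0.65210518 -0.17674811  0.02      ] jar [0.65941167 0.34520725 0.07      ] weight [ 0.66661134 -0.3328349   0.05      ] roller far [ 0.36028513 -0.13616372  0.186     ] near [ 0.49273675 -0.12266453  0.186     ]
```

View pics/s1.png

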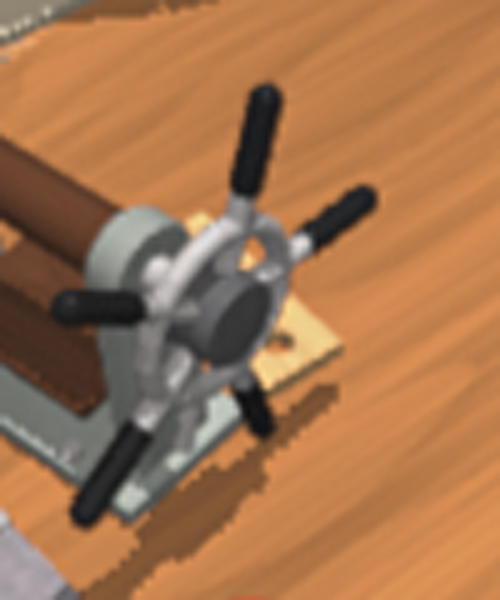

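The crop shows the five grip ends at about (266,92), (370,195), (262,430), (85,518) and (62,305). The stem points down, near (190,430). I'll fit the pose to these points.

```bash
cat >> h.py <<'E'
HUBR=None
def pts(p,r=.126,angs=(36,108,180,252,324)):
    x,y,yaw,q=p;ex=np.array([np.cos(yaw),np.sin(yaw),0]);ey=np.array([-np.sin(yaw),np.cos(yaw),0])
    return np.array([np.array([x,y,.165])+r*(-np.sin(q+np.radians(a))*ey+np.cos(q+np.radians(a))*np.array([0,0,1])) for a in angs])
E
python3 - <<'E'
from h import *
from scipy.optimize import least_squares
m=np.array([(266,92),(370,195),(262,430),(85,518),(62,305)])/5+[175,155]-.4
best=[]
for q in np.arange(0,6.28,.314/1.0):
    def f(p):
        P=proj("scene",pts(p)); d=np.linalg.norm(P[:,None]-m[None],axis=2);return d.min(0)
    s=least_squares(f,[.565,-.118,.1,q]);best.append((s.cost,s.x))
for b in sorted(best,key=lambda b:b[0])[:6]:
    st=(proj("scene",pts(b[1],.08,(0,)))-[175,155])*5
    print(b[0],np.round(b[1],3),st.round(),((proj("scene",[[*b[1][:2],.165]])-[175,155])*5).round(), (proj("top",pts(b[1]))/.64).round().tolist())
E
```

```text
Traceback (most recent call last):
  File "h.py", line 5, in proj
    c=get_calibration(n);K=np.array(c["K"]);p=(np.atleast_2d(P)-c["position"])@R.from_quat(c["rotation"]).as_matrix()
ValueError: time passes only in moves, steps and waits
```

```bash
sed -i '3a import functools\ngcal=functools.lru_cache(None)(get_calibration)' h.py; sed -i 's/c=get_calibration(n)/c=gcal(n)/' h.py
cat > fit.py <<'E'
from h import *
from scipy.optimize import least_squares
def fit(m,q0s,p0=(.565,-.118,.1)):
    best=[]
    for q in q0s:
        def f(p):
            d=np.linalg.norm(proj("scene",pts(p))[:,None]-m[None],axis=2);return d.min(0)
        s=least_squares(f,[*p0,q]);best.append((s.cost,s.x))
    return sorted(best,key=lambda b:b[0])
E
python3 - <<'E'
from fit import *
m=np.array([(266,92),(370,195),(262,430),(85,518),(62,305)])/5+[175,155]-.4
for b in fit(m,np.arange(1.75,4.6,.3))[:7]:
    st=(proj("scene",pts(b[1],.08,(0,)))-[175,155])*5
    print(b[0],np.round(b[1],3),st.round().tolist(),((proj("scene",[[*b[1][:2],.165]])-[175,155])*5).round(), (proj("top",pts(b[1]))/.64).round().tolist())
E
```

```text
0.8313706586616836 [ 0.559 -0.117  0.179  3.988] [[294.0, 310.0]] [[214. 308.]] [[392.0, 308.0], [427.0, 296.0], [493.0, 284.0], [488.0, 289.0], [431.0, 303.0]]
0.8313706603134876 [ 0.559 -0.117  0.179  1.475] [[103.0, 392.0]] [[214. 308.]] [[488.0, 289.0], [431.0, 303.0], [392.0, 308.0], [427.0, 296.0], [493.0, 284.0]]
0.8313706737404447 [ 0.559 -0.117  0.179  2.732] [[184.0, 436.0]] [[214. 308.]] [[431.0, 303.0], [392.0, 308.0], [427.0, 296.0], [493.0, 284.0], [488.0, 289.0]]
0.8313706840089664 [ 0.559 -0.117  0.179  3.988] [[294.0, 310.0]] [[214. 308.]] [[392.0, 308.0], [427.0, 296.0], [493.0, 284.0], [488.0, 289.0], [431.0, 303.0]]
0.8313706867400501 [ 0.559 -0.117  0.179  3.988] [[294.0, 310.0]] [[214. 308.]] [[392.0, 308.0], [427.0, 296.0], [493.0, 284.0], [488.0, 289.0], [431.0, 303.0]]
0.8313706944239077 [ 0.559 -0.117  0.179  2.732] [[184.0, 436.0]] [[214. 308.]] [[431.0, 303.0], [392.0, 308.0], [427.0, 296.0], [493.0, 284.0], [488.0, 289.0]]
0.83137071134142 [ 0.559 -0.117  0.179  2.732] [[184.0, 436.0]] [[214. 308.]] [[431.0, 303.0], [392.0, 308.0], [427.0, 296.0], [493.0, 284.0], [488.0, 289.0]]
```

The fit gives the hub at (0.559, -0.117), yaw about 0.17 and q about 2.73, so the wheel has to turn by -2.73. I'll push the top spokes towards +y with shut fingers, the tool's y along the shaft. First I raise the arm and turn the tool.

Request:
drive_tool:
  increments:
    - [0, 0, -0.11, 0, 0, 0.14]
    - [0, 0, -0.22, 0, 0, 0.28]
    - [0, 0, -0.33, 0, 0, 0.42]
    - [0, 0, -0.44, 0, 0, 0.56]
    - [0, 0, -0.53, 0, 0, 0.7]
  claw: 1

```text
time: 0.57
ee_pos: [0.2767, 0.5603, 0.3841]
eef_rot: [0.486, 0.874, 0.001, -0.0]
ft_force: [0.4, 0.3, 0.1]
width: 0.0618
grip_force: 0.0
```

```bash
cat > go.py <<'E'
import sys
from h import *
HUB=np.array([.559,-.117,.165]);YAW=.17
ex=np.array([np.cos(YAW),np.sin(YAW),0]);ey=np.array([-np.sin(YAW),np.cos(YAW),0]);ez=np.array([0,0,1.])
def to(y,z):
    s=read_state();Rt=R.from_quat(s["eef_rot"]);T=HUB+y*ey+z*ez
    G=R.from_matrix(np.c_[ey,ex,-ez]);d=s["ee_pos"]-HUB
    print("t",s["time"],"wheel frame mm",np.round(1e3*np.array([d@ex,d@ey,d[2]])),"shift",np.round(Rt.inv().apply(T-s["ee_pos"])/.3,3),"turn",np.round((Rt.inv()*G).as_rotvec()/(np.pi/4),3),"F",s["ft_force"].round(1),s["width"])
to(float(sys.argv[1])/1e3,float(sys.argv[2])/1e3)
E
python3 go.py -140 215
```

```text
t 0.5667 wheel frame mm [-164.  715.  219.] shift [-2.846 -0.57   0.01 ] turn [ 0.001 -0.001  0.493] F [0.4 0.3 0.1] 0.06184418845483964
```

Request:
drive_tool:
  increments:
    - [-0.12, -0.024, 0, 0, 0, 0.1]
    - [-0.25, -0.05, 0, 0, 0, 0.2]
    - [-0.38, -0.076, 0, 0, 0, 0.3]
    - [-0.51, -0.102, 0, 0, 0, 0.4]
    - [-0.64, -0.128, 0, 0, 0, 0.493]

```text
time: 0.98
ee_pos: [0.3469, 0.3755, 0.3813]
eef_rot: [0.644, 0.765, -0.0, -0.0]
ft_force: [0.4, 0.9, 0.8]
width: 0.0284
grip_force: 0.0
```

```bash
python3 go.py -140 215
```

```text
t 0.9833 wheel frame mm [-126.  521.  216.] shift [-2.205  0.416  0.004] turn [-0.    -0.     0.001] F [0.4 0.9 0.8] 0.028380262799028312
```

Request:
drive_tool:
  increments:
    - [-0.13, 0.02, 0, 0, 0, 0]
    - [-0.26, 0.05, 0, 0, 0, 0]
    - [-0.39, 0.08, 0, 0, 0, 0]
    - [-0.52, 0.11, 0, 0, 0, 0]
    - [-0.65, 0.14, 0, 0, 0, 0]

```text
time: 1.4
ee_pos: [0.4222, 0.1907, 0.3815]
eef_rot: [0.643, 0.766, 0.0, -0.0]
ft_force: [1.1, -0.1, 0.4]
width: 0.0015
grip_force: 0.0
```

Request:
drive_tool:
  increments:
    - [-0.13, 0.02, 0, 0, 0, 0]
    - [-0.26, 0.05, 0, 0, 0, 0]
    - [-0.39, 0.08, 0, 0, 0, 0]
    - [-0.52, 0.11, 0, 0, 0, 0]
    - [-0.65, 0.14, 0, 0, 0, 0]

```text
time: 1.82
ee_pos: [0.4974, 0.006, 0.3817]
eef_rot: [0.643, 0.766, 0.0, 0.0]
ft_force: [0.7, 0.1, 0.4]
width: 0.0007
grip_force: 0.0
```

Request:
drive_tool:
  increments:
    - [-0.13, 0.02, 0, 0, 0, 0]
    - [-0.26, 0.05, 0, 0, 0, 0]
    - [-0.39, 0.08, 0, 0, 0, 0]
    - [-0.52, 0.11, 0, 0, 0, 0]
    - [-0.65, 0.14, 0, 0, 0, 0]

```text
time: 2.23
ee_pos: [0.5731, -0.1782, 0.3815]
eef_rot: [0.642, 0.767, 0.0, 0.0]
ft_force: [0.3, 0.3, 1.3]
width: 0.0003
grip_force: 0.0
```

```bash
python3 go.py -145 55
```

```text
t 2.2333 wheel frame mm [  4. -63. 217.] shift [-0.274 -0.014  0.538] turn [ 0.001 -0.     0.008] F [0.3 0.3 1.3] 0.00033807673482064745
```

Request:
drive_tool:
  increments:
    - [-0.13, -0.01, 0, 0, 0, 0]
    - [-0.26, -0.01, 0, 0, 0, 0]
    - [-0.29, -0.014, 0.1, 0, 0, 0]
    - [-0.29, -0.014, 0.2, 0, 0, 0]
    - [-0.29, -0.014, 0.3, 0, 0, 0]

```text
time: 2.65
ee_pos: [0.583, -0.2649, 0.2899]
eef_rot: [0.644, 0.765, -0.0, 0.0]
ft_force: [0.3, 0.4, 0.0]
width: 0.0005
grip_force: 0.0
```

Request:
drive_tool:
  increments:
    - [0, 0, 0.08, 0, 0, 0]
    - [0, 0, 0.16, 0, 0, 0]
    - [0, 0, 0.23, 0, 0, 0]
    - [0, 0, 0.24, 0, 0, 0]
    - [0, 0, 0.24, 0, 0, 0]

```text
time: 3.07
ee_pos: [0.5831, -0.2625, 0.2185]
eef_rot: [0.643, 0.766, -0.0, -0.001]
ft_force: [-0.3, 1.0, 1.9]
width: 0.0006
grip_force: 0.0
```

```bash
python3 go.py -60 75; python3 -c "
from h import *
cv2.imwrite('pics/s2.png',cv2.resize(camera('scene')[130:290,150:310],(600,600),interpolation=2))"
```

```text
t 3.0667 wheel frame mm [  -1. -148.   53.] shift [ 0.292  0.004 -0.071] turn [-0.003 -0.002  0.007] F [-0.3  1.   1.9] 0.0005590288385333288
```

View pics/s2.png

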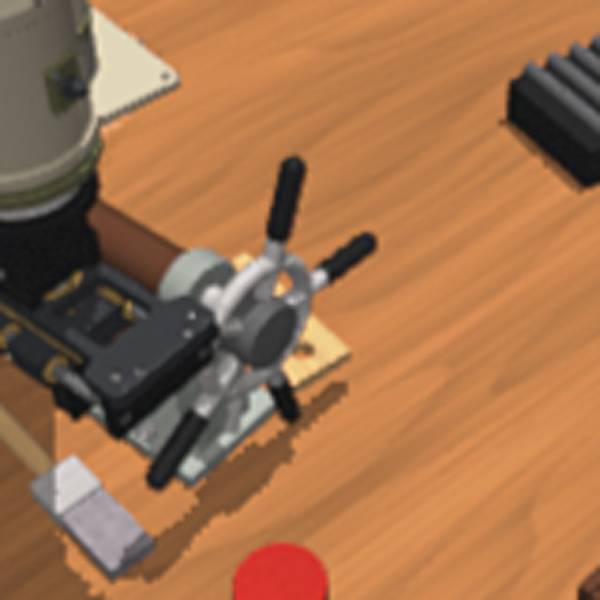

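The hand is at the wheel's -y side and the wheel hasn't moved (top grip at (290,165), lower grip at (165,480)). Now the sweep.

Request:
drive_tool:
  increments:
    - [0.03, 0, 0, 0, 0, 0]
    - [0.06, 0, 0, 0, 0, 0]
    - [0.09, 0, 0, 0, 0, 0]
    - [0.12, 0, -0.005, 0, 0, 0]
    - [0.15, 0, -0.015, 0, 0, 0]

```text
time: 3.53
ee_pos: [0.5772, -0.2206, 0.2263]
eef_rot: [0.643, 0.766, -0.0, 0.004]
ft_force: [8.9, -16.2, 13.0]
width: 0.0001
grip_force: 9.0
```

Request:
drive_tool:
  increments:
    - [0.03, 0, -0.01, 0, 0, 0]
    - [0.06, 0, -0.02, 0, 0, 0]
    - [0.09, 0, -0.04, 0, 0, 0]
    - [0.12, 0, -0.05, 0, 0, 0]
    - [0.15, 0, -0.06, 0, 0, 0]

```text
time: 3.95
ee_pos: [0.5685, -0.1742, 0.2435]
eef_rot: [0.643, 0.766, 0.0, 0.001]
ft_force: [2.8, -5.0, 4.3]
width: 0.0007
grip_force: 2.5
```

```bash
python3 go.py 58 75
```

```text
t 3.95 wheel frame mm [ -0. -58.  78.] shift [0.387 0.003 0.011] turn [0.003 0.002 0.006] F [ 2.8 -5.   4.3] 0.0007292105413364194
```

Request:
drive_tool:
  increments:
    - [0.02, 0, 0, 0, 0, 0]
    - [0.04, 0, 0, 0, 0, 0]
    - [0.06, 0, 0, 0, 0, 0]
    - [0.085, 0, 0, 0, 0, 0]
    - [0.11, 0, 0, 0, 0, 0]

```text
time: 4.37
ee_pos: [0.5618, -0.1413, 0.2417]
eef_rot: [0.643, 0.766, -0.0, -0.0]
ft_force: [0.7, -3.1, 2.0]
width: 0.0006
grip_force: 1.5
```

Request:
drive_tool:
  increments:
    - [0.025, 0, 0, 0, 0, 0]
    - [0.05, 0, 0, 0, 0, 0]
    - [0.075, 0, 0, 0, 0, 0]
    - [0.1, 0, 0, 0, 0, 0]
    - [0.12, 0, 0, 0, 0, 0]

```text
time: 4.78
ee_pos: [0.5556, -0.1056, 0.2416]
eef_rot: [0.642, 0.766, -0.0, -0.0]
ft_force: [1.6, -4.3, -0.7]
width: 0.0005
grip_force: 1.9
```

Request:
drive_tool:
  increments:
    - [0.025, 0, 0, 0, 0, 0]
    - [0.05, 0, 0, 0, 0, 0]
    - [0.075, 0, 0, 0, 0, 0]
    - [0.1, 0, 0, 0, 0, 0]
    - [0.12, 0, 0, 0, 0, 0]

```text
time: 5.2
ee_pos: [0.5495, -0.07, 0.242]
eef_rot: [0.642, 0.766, 0.0, -0.0]
ft_force: [1.0, -3.6, 0.3]
width: 0.0004
grip_force: 1.5
```

```bash
python3 go.py 58 75; python3 -c "
from h import *
cv2.imwrite('pics/s3.png',cv2.resize(camera('scene')[130:290,150:310],(600,600),interpolation=2))"
```

```text
t 5.2 wheel frame mm [-1. 48. 77.] shift [0.033 0.005 0.007] turn [-0.    -0.     0.007] F [ 1.  -3.6  0.3] 0.00039764576761463686
```

View pics/s3.png

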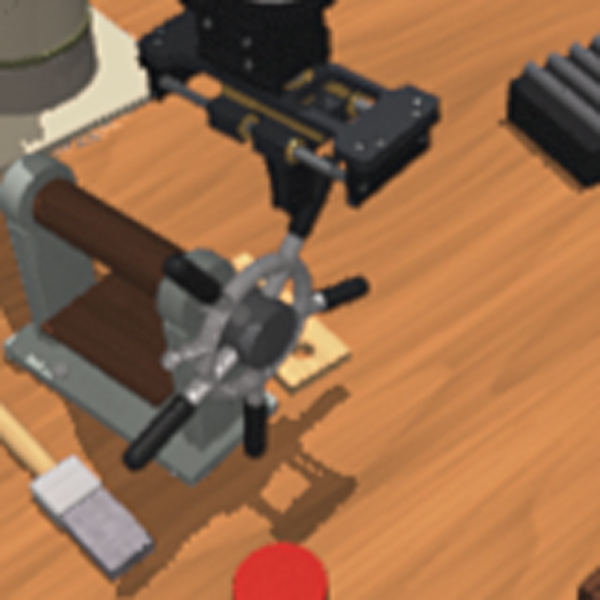

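The pushed spoke is now at upper right and the stem is visible on the left at (170,357). The next spoke, at (180,268), is ready. I'll lift, cross over and come down behind that spoke.

Request:
drive_tool:
  increments:
    - [-0.01, 0, -0.09, 0, 0, 0]
    - [-0.01, 0, -0.2, 0, 0, 0]
    - [-0.01, 0, -0.28, 0, 0, 0]
    - [-0.12, 0, -0.28, 0, 0, 0]
    - [-0.25, 0, -0.28, 0, 0, 0]

```text
time: 5.67
ee_pos: [0.5641, -0.1414, 0.3275]
eef_rot: [0.64, 0.769, 0.002, -0.0]
ft_force: [0.9, -0.2, -0.3]
width: 0.0
grip_force: 0.0
```

Request:
drive_tool:
  increments:
    - [-0.13, 0, 0, 0, 0, 0]
    - [-0.26, 0, 0, 0, 0, 0]
    - [-0.28, 0, 0, 0, 0, 0]
    - [-0.28, 0, 0, 0, 0, 0]
    - [-0.28, 0, 0, 0, 0, 0]

```text
time: 6.08
ee_pos: [0.5774, -0.2268, 0.3255]
eef_rot: [0.643, 0.766, 0.0, -0.001]
ft_force: [0.0, 0.8, -0.6]
width: 0.0
grip_force: 0.0
```

```bash
python3 go.py -105 85; python3 -c "
from h import *
cv2.imwrite('pics/s4.png',cv2.resize(camera('scene')[150:270,170:270],(500,600),interpolation=2))"
```

```text
t 6.0833 wheel frame mm [  -0. -111.  161.] shift [0.021 0.002 0.252] turn [-0.001 -0.002  0.006] F [ 0.   0.8 -0.6] 1.1017537870274029e-05
```

View pics/s4.png

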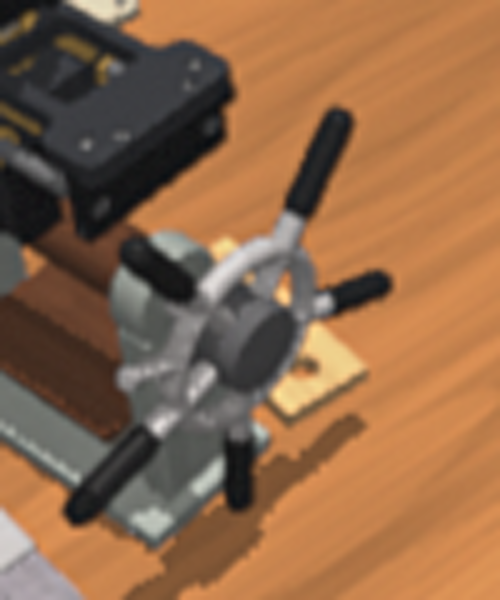

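Grip ends are at (338,118), (382,285), (238,500), (78,512) and (132,248), with the stem at (130,372). I'll descend behind the spoke and fit the angle.

Request:
drive_tool:
  increments:
    - [0, 0, 0.08, 0, 0, 0]
    - [0, 0, 0.16, 0, 0, 0]
    - [0, 0, 0.23, 0, 0, 0]
    - [0, 0, 0.24, 0, 0, 0]
    - [0, 0, 0.24, 0, 0, 0]

```text
time: 6.55
ee_pos: [0.5773, -0.2252, 0.2534]
eef_rot: [0.642, 0.767, 0.0, -0.001]
ft_force: [-0.5, -0.1, 0.8]
width: 0.0003
grip_force: 0.0
```

```bash
python3 - <<'E'
from fit import *
m=np.array([(338,118),(382,285),(238,500),(78,512),(132,248)])/5+[170,150]-.4
for b in fit(m,[.5,.8,1.1,1.4])[:4]: print(b[0],b[1].round(3),(5*(proj("scene",pts(b[1],.08,(0,)))-[170,150])).round())
E
python3 go.py -60 90
```

```text
1.6695790637504444 [ 0.559 -0.117  0.182  1.133] [[132. 372.]]
1.669579070388285 [ 0.559 -0.117  0.182  1.133] [[132. 372.]]
1.6695791018786426 [ 0.559 -0.117  0.182  1.133] [[132. 372.]]
1.669579106514884 [ 0.559 -0.117  0.182  1.133] [[132. 372.]]
t 6.55 wheel frame mm [  -0. -110.   88.] shift [ 0.166  0.002 -0.005] turn [-0.002 -0.003  0.01 ] F [-0.5 -0.1  0.8] 0.0002669323809453554
```

Request:
drive_tool:
  increments:
    - [0.03, 0, 0, 0, 0, 0]
    - [0.06, 0, 0, 0, 0, 0]
    - [0.09, 0, 0, 0, 0, 0]
    - [0.105, 0, 0, 0, 0, 0]
    - [0.12, 0, 0, 0, 0, 0]

```text
time: 6.97
ee_pos: [0.572, -0.1921, 0.2556]
eef_rot: [0.642, 0.766, 0.001, 0.002]
ft_force: [4.3, -6.2, 5.6]
width: 0.0009
grip_force: 3.3
```

Request:
drive_tool:
  increments:
    - [0.02, 0, 0, 0, 0, 0]
    - [0.04, 0, 0, 0, 0, 0]
    - [0.06, 0, 0, 0, 0, 0]
    - [0.08, 0, 0, 0, 0, 0]
    - [0.1, 0, 0, 0, 0, 0]

```text
time: 7.38
ee_pos: [0.5659, -0.1623, 0.2544]
eef_rot: [0.643, 0.766, 0.0, 0.0]
ft_force: [1.5, -2.7, 2.8]
width: 0.0003
grip_force: 1.8
```

Request:
drive_tool:
  increments:
    - [0.025, 0, 0, 0, 0, 0]
    - [0.05, 0, 0, 0, 0, 0]
    - [0.075, 0, 0, 0, 0, 0]
    - [0.1, 0, 0, 0, 0, 0]
    - [0.12, 0, 0, 0, 0, 0]

```text
time: 7.8
ee_pos: [0.5594, -0.1262, 0.254]
eef_rot: [0.642, 0.766, -0.0, -0.0]
ft_force: [1.6, -2.9, 2.4]
width: 0.0005
grip_force: 1.8
```

Request:
drive_tool:
  increments:
    - [0.02, 0, 0, 0, 0, 0]
    - [0.04, 0, 0, 0, 0, 0]
    - [0.06, 0, 0, 0, 0, 0]
    - [0.08, 0, 0, 0, 0, 0]
    - [0.1, 0, 0, 0, 0, 0]

```text
time: 8.22
ee_pos: [0.554, -0.0972, 0.2538]
eef_rot: [0.643, 0.766, -0.0, -0.0]
ft_force: [2.0, -3.7, -0.2]
width: 0.0004
grip_force: 1.6
```

```bash
python3 go.py 41 88; python3 -c "
from h import *
cv2.imwrite('pics/s5.png',cv2.resize(camera('scene')[150:270,170:270],(500,600),interpolation=2))"
```

```text
t 8.2167 wheel frame mm [-2. 20. 89.] shift [0.069 0.005 0.003] turn [-0.001  0.     0.006] F [ 2.  -3.7 -0.2] 0.0003978783459846084
```

View pics/s5.png

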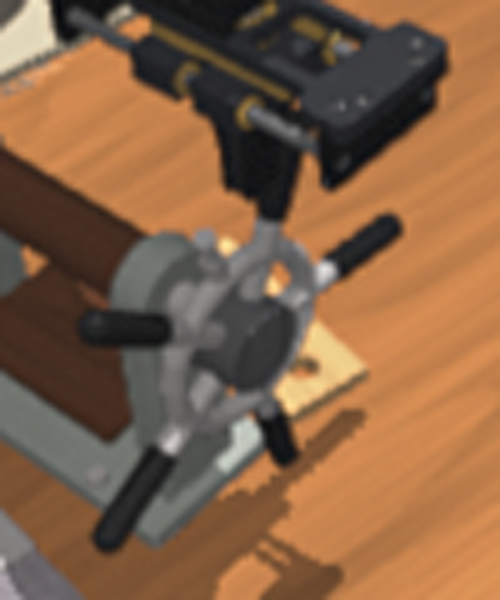

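As planned: the stem shows at about (205,245), left of the pushed spoke, and the left grip end is at (92,325). Final slow push, then straight up.

Request:
drive_tool:
  increments:
    - [0.018, 0, 0, 0, 0, 0]
    - [0.035, 0, 0, 0, 0, 0]
    - [0.05, 0, 0, 0, 0, 0]
    - [0.06, 0, 0, 0, 0, 0]
    - [0.067, 0, 0, 0, 0, 0]

```text
time: 8.68
ee_pos: [0.5508, -0.0773, 0.2541]
eef_rot: [0.642, 0.766, 0.0, -0.0]
ft_force: [0.5, -4.1, 0.1]
width: 0.0007
grip_force: 1.4
```

Request:
drive_tool:
  increments:
    - [-0.01, 0, -0.02, 0, 0, 0]
    - [-0.015, 0, -0.1, 0, 0, 0]
    - [-0.015, 0, -0.22, 0, 0, 0]
    - [-0.015, 0, -0.34, 0, 0, 0]
    - [-0.015, 0, -0.46, 0, 0, 0]

```text
time: 9.1
ee_pos: [0.551, -0.0819, 0.3941]
eef_rot: [0.642, 0.766, 0.0, -0.001]
ft_force: [1.3, -0.3, -0.0]
width: 0.0004
grip_force: 0.0
```

```bash
python3 go.py 41 88; python3 -c "
from h import *
cv2.imwrite('pics/s6.png',cv2.resize(camera('scene')[150:270,170:270],(500,600),interpolation=2))"
```

```text
t 9.1 wheel frame mm [ -2.  36. 229.] shift [0.016 0.007 0.47 ] turn [-0.    -0.002  0.007] F [ 1.3 -0.3 -0. ] 0.00043491775028710257
```

View pics/s6.png

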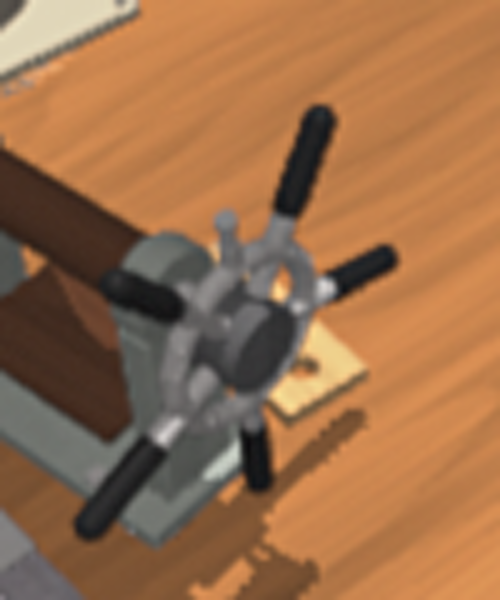

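The stem now points up, with its cap at (227,220). Grip ends are at (320,115), (388,257), (260,483), (88,530) and (113,283).

```bash
python3 - <<'E'
from fit import *
m=np.array([(320,115),(388,257),(260,483),(88,530),(113,283)])/5+[170,150]-.4
for b in fit(m,[-.2,0,.2])[:1]: print(b[0],b[1].round(3),(5*(proj("scene",pts(b[1],.083,(0,)))-[170,150])).round())
from scipy.optimize import least_squares
f=lambda q:np.linalg.norm(proj("scene",pts((.559,-.117,.18,q[0])))[:,None]-m[None],axis=2).min(0)
print(least_squares(f,[0.05]).x)
print((5*(proj("scene",pts((.559,-.117,.18,0)))-[170,150])).round().tolist())
E
python3 go.py 43 90
```

```text
0.7329632614825587 [ 0.559 -0.118  0.185  0.02 ] [[224. 220.]]
[0.02163953]
[[114.0, 275.0], [82.0, 527.0], [256.0, 484.0], [387.0, 256.0], [324.0, 109.0]]
t 9.15 wheel frame mm [ -0.  35. 236.] shift [ 0.025 -0.002  0.487] turn [ 0.01  -0.     0.008] F [-1.6  1.   4.9] 0.0008976307901465128
```

q is about 0.02 rad, well inside the tolerance, and the hand is clear. I'll let the arm settle and hand in.

Request:
drive_tool:
  increments:
    - [0, 0, -0.02, 0, 0, 0]
    - [0, 0, -0.04, 0, 0, 0]
    - [0, 0, -0.04, 0, 0, 0]
    - [0, 0, -0.04, 0, 0, 0]
    - [0, 0, -0.04, 0, 0, 0]

```text
time: 9.57
ee_pos: [0.5513, -0.0821, 0.403]
eef_rot: [0.643, 0.766, -0.001, -0.001]
ft_force: [-0.5, -0.3, -0.2]
width: 0.0004
grip_force: 0.0
```

```bash
python3 -c "
from bench import *
print(close_job())"
```

```text
the job is handed in; nothing more can be done
None
```

The job is handed in: the stem points straight up to within about 0.02 rad by my camera fit, the hand is well clear above the wheel, and the loose things were not touched as far as I could see; the hand-in returned no verdict.

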